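# Check in the sample racks by urgency and start the analyser

### The arm

A 6-joint arm with a two-finger parallel gripper is mounted at the origin on the work surface. World frame = base frame: x ahead of the robot, y to its left, z up, the work surface at z = 0. Lengths are in m, angles in rad, forces in N, time in s.
With the tool pointing down it reaches from about 0.325 to 0.9 m from the base axis. Payload 6.1 kg.
Tool frame: the origin (TCP) lies midway between the tips of the shut fingers; the grasp point (between the pads) lies 19 mm behind it; z points along the fingers, y is the line along which they close (so a half turn about z gives the same grasp; the last joint's range is limited). The gripper opens to 85 mm and grips with 20 to 120 N. Pads are 22 mm wide; open, the fingers measure 114 mm over their backs; the gripper's body (76 mm by 85 mm) begins 54 mm behind the grasp point. The pads swing forward as they close: fully open they stand 13 mm farther back than shut.
Start: joints at [0.98, 0.22, 1.526, -0, 1.395, -0.126], TCP at [0.28, 0.559, 0.231] pointing down, gripper open.
Joint ranges: [-2.98, 2.98], [-0.91, 2.08], [0.09, 2.57], [-1.24, 4.39], [0.2, 2.65], [-2.68, 2.68]. Speed limits (rad/s): [2.57, 2.57, 3.01, 3.14, 3.14, 3.14].

### API

Orientations are given as [roll, pitch, yaw] about the fixed x, y, z axes, in that order (R = Rz(yaw) Ry(pitch) Rx(roll)).
In Python, from plant import movep, move_l, set_joints, gripper_to, hold, inverse_kinematics, observe, get_image, get_calibration, Unreachable, job_done gives the robot as it stands. Calls block until the motion is done:
- movep(position, orientation): joint-space move of the TCP to a pose.
- move_l(position, feed=0.15, rotation=None, max_force=None): straight line of the TCP; rotation=None keeps the orientation; feed is the mean speed in m/s. With max_force (N) it stops when the force on the tool has changed by that much, and returns True; else False.
- set_joints(angles): joint-space move.
- gripper_to(opening, f_grip=None): finger opening in m; f_grip is the grip in N (None keeps the last); returns when the fingers have stopped.
- hold(seconds).
- inverse_kinematics(position, orientation): joint angles nearest the present ones, or None.
- observe(): the state.
- get_image(name): name is "side" or "top" or "wrist"; returns (picture, depth): 384x512x3 uint8, red, green, blue; 384x512 float32, m along the optical axis (not along the pixel's ray), 0 where there is no reading.
- get_calibration(name): a dict with "intrinsics" (3x3 intrinsics, pixels), "world_from_camera" (4x4, takes a point from camera to world coordinates). Camera axes: x right, y down, z forward; pixel columns grow to the right and rows downward; lengths in m; the calibration is good to about 2 mm. A picture is of the moment at which its call begins: read the wrist's pose just before it. get_calibration takes no time and is no camera call; for the wrist camera it gives the pose at the moment of the call.
A pose or a line that the arm cannot do raises Unreachable and nothing moves.
- job_done(): hands the job in; it is judged then, once.
The state is a dict: "time_s": time; "q": joint angles; "joint_velocities": joint speeds; "joint_torque": joint torques, N m; "eef_pos": TCP position; "tcp_rot": TCP orientation; "ft_force": force on the tool from outside, world axes, zero at the start; "torque": the same for the moment, N m; "opening": finger opening in m; "grasp_force": force on a finger pad.
Only numpy, scipy, OpenCV 4.12 (cv2) and the standard library are available. Lean on these libraries where they do the work, as an engineer would, in place of code of your own. Each camera call takes 0.05 s, during which the arm holds its last target. There are 200 camera calls.

### The job

Check in the three sample racks by lightly pressing down their coloured keys with the fingertips, in order of urgency: red, then yellow, then blue; then press down the green start key on the console. Each key stays down once pressed. Press gently, and leave the white eject key, the vials, the notebook and the bottle alone: nothing is to be picked up.

Things in the scene. Friction and masses are not known exactly. Their poses are not given: they have to be found in the camera images.
- red_rack: black sample rack with red stripes and a red end plate, fixed to the bench; 171 x 56 mm. Origin: middle of its underside on the bench; x runs along the rack towards its key block, z up. The key block (50 x 56 mm, flat top 60 mm above the bench) is centred at x = +60 mm; the rest (x -85 to +35 mm) is a 42 mm high tray of three pockets with vials about 70 mm tall
- red_top (a point): centre of the top face of the round red check-in key (32 mm across) on the red rack's key block; it moves with the key. Up, it stands 82 mm above the bench, 22 mm proud of the block
- red_key (a joint): travel of the red key straight down, m: 0 up, 0.012 fully down; starts at 0 to 0.0015. Needs about 2.5 N plus 20 N per m/s to move, has no spring and stays where it is left; it counts as pressed beyond 0.007. Fully down it meets a soft buffer (4 N, rising to 9 N over 8 mm more, not counted in this value; it springs back), then a hard stop
- yellow_rack: black sample rack with yellow stripes and a yellow end plate, fixed to the bench; 171 x 56 mm. Origin: middle of its underside on the bench; x runs along the rack towards its key block, z up. The key block (50 x 56 mm, flat top 60 mm above the bench) is centred at x = +60 mm; the rest (x -85 to +35 mm) is a 42 mm high tray of three pockets with vials about 70 mm tall
- yellow_top (a point): centre of the top face of the round yellow check-in key (32 mm across) on the yellow rack's key block; it moves with the key. Up, it stands 82 mm above the bench, 22 mm proud of the block
- yellow_key (a joint): travel of the yellow key straight down, m: 0 up, 0.012 fully down; starts at 0 to 0.0015. Needs about 2.5 N plus 20 N per m/s to move, has no spring and stays where it is left; it counts as pressed beyond 0.007. Fully down it meets a soft buffer (4 N, rising to 9 N over 8 mm more, not counted in this value; it springs back), then a hard stop
- blue_rack: black sample rack with blue stripes and a blue end plate, fixed to the bench; 171 x 56 mm. Origin: middle of its underside on the bench; x runs along the rack towards its key block, z up. The key block (50 x 56 mm, flat top 60 mm above the bench) is centred at x = +60 mm; the rest (x -85 to +35 mm) is a 42 mm high tray of three pockets with vials about 70 mm tall
- blue_top (a point): centre of the top face of the round blue check-in key (32 mm across) on the blue rack's key block; it moves with the key. Up, it stands 82 mm above the bench, 22 mm proud of the block
- blue_key (a joint): travel of the blue key straight down, m: 0 up, 0.012 fully down; starts at 0 to 0.0015. Needs about 2.5 N plus 20 N per m/s to move, has no spring and stays where it is left; it counts as pressed beyond 0.007. Fully down it meets a soft buffer (4 N, rising to 9 N over 8 mm more, not counted in this value; it springs back), then a hard stop
- console: the analyser's white console box, 120 x 160 x 60 mm (x, y, z), fixed to the bench, with a green and a white key and a dark display strip on its flat top. Origin: middle of its underside; z up; keys at x = +30 mm, green at y = +38 mm, white at y = -38 mm, 76 mm apart
- green_top (a point): centre of the top face of the round green start key (32 mm across) on the console; moves with the key. Up, it stands 82 mm above the bench, 22 mm proud of the console
- green_key (a joint): travel of the green key straight down, m: 0 up, 0.012 fully down; starts at 0 to 0.0015. Needs about 2.5 N plus 20 N per m/s to move, has no spring and stays where it is left; it counts as pressed beyond 0.007. Fully down it meets a soft buffer (4 N, rising to 9 N over 8 mm more, not counted in this value; it springs back), then a hard stop
- white_top (a point): centre of the top face of the round white eject key (32 mm across), beside the green key and equally high; not to be pressed
- white_key (a joint): travel of the white eject key straight down, m: 0 up, 0.012 fully down; lightly sprung (1 to 3 N), it comes back up
- red_vial_a: loose capped sample vial, 30 mm across, 66 mm tall, white cap, standing in a pocket of the red rack at rack x = -64 mm, its cap top 70 mm above the bench. Origin: middle of its underside. Not to be moved
- red_vial_b: loose capped sample vial, 30 mm across, 66 mm tall, grey cap, standing in a pocket of the red rack at rack x = 14 mm, its cap top 70 mm above the bench. Origin: middle of its underside. Not to be moved
- yellow_vial_a: loose capped sample vial, 30 mm across, 66 mm tall, white cap, standing in a pocket of the yellow rack at rack x = -25 mm, its cap top 70 mm above the bench. Origin: middle of its underside. Not to be moved
- yellow_vial_b: loose capped sample vial, 30 mm across, 66 mm tall, grey cap, standing in a pocket of the yellow rack at rack x = 14 mm, its cap top 70 mm above the bench. Origin: middle of its underside. Not to be moved
- blue_vial_a: loose capped sample vial, 30 mm across, 66 mm tall, white cap, standing in a pocket of the blue rack at rack x = -64 mm, its cap top 70 mm above the bench. Origin: middle of its underside. Not to be moved
- blue_vial_b: loose capped sample vial, 30 mm across, 66 mm tall, grey cap, standing in a pocket of the blue rack at rack x = -25 mm, its cap top 70 mm above the bench. Origin: middle of its underside. Not to be moved
- notebook: red notebook, 100 x 150 x 14 mm, with a blue pen on it, lying loose at the back of the bench. Origin: middle of its underside. Not to be moved
- wash_bottle: clear bottle with a green cap, 60 mm across, 140 mm tall, standing loose at the back. Origin: middle of its underside. Not to be moved

How it is judged:
By the outcome, as a careful person would: the job done as asked, in the order asked, and still so for the second after the job is handed in, with the robot touching nothing.
It also fails if it takes over 56 s, if anything falls off the work surface, if the arm or the gripper's body presses on something with over 40 N, if the wrist force passes 120 N, or if a joint passes its speed limit or range.

## Working session

There is one attempt and no reset: what is moved stays moved. The work goes in short steps, each a Python script; the robot and the scene stay as the last script left them, time stands still between calls to the robot, and variables do not carry over. Pictures are saved under pics/ and viewed, at most 10 in all, crops included, and the job is handed in when it is done.

```bash
mkdir -p pics; ls; python3 - <<'E'
from plant import *
import cv2,numpy as np
for n in("top","side"):
    p,d=get_image(n); cv2.imwrite(f"pics/{n}1.png",p[:,:,::-1]); np.save(f"pics/{n}1.npy",d)
    c=get_calibration(n); print(n,c["intrinsics"].round(1).tolist(),c["world_from_camera"].round(3).tolist())
o=observe();print(o["time_s"],o["eef_pos"],o["tcp_rot"],o["ft_force"],o["opening"])
E
```

```text
pics
top [[474.7, 0.0, 252.8], [0.0, 474.7, 185.3], [0.0, 0.0, 1.0]] [[-0.024, -0.975, 0.219, 0.286], [-1.0, 0.024, -0.003, 0.017], [-0.002, -0.219, -0.976, 1.377], [0.0, 0.0, 0.0, 1.0]]
side [[478.4, 0.0, 251.8], [0.0, 478.4, 193.8], [0.0, 0.0, 1.0]] [[0.871, -0.34, 0.354, 0.186], [-0.49, -0.613, 0.619, -0.67], [0.006, -0.713, -0.701, 0.877], [0.0, 0.0, 0.0, 1.0]]
0.1 [0.27983631 0.5582186  0.2303062 ] [-3.13981173e+00 -2.35448733e-04  2.67679771e+00] [-0.91285982 -0.29855784  0.02405601] 0.08545222389615592
```

View pics/top1.png

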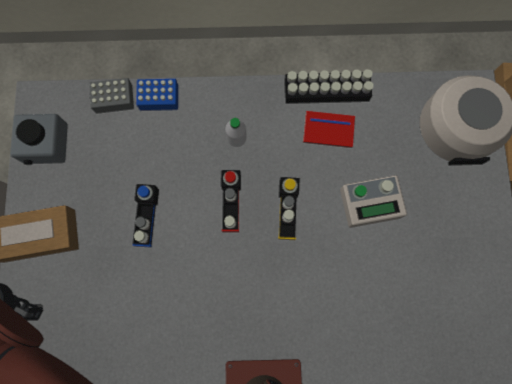

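View pics/side1.png

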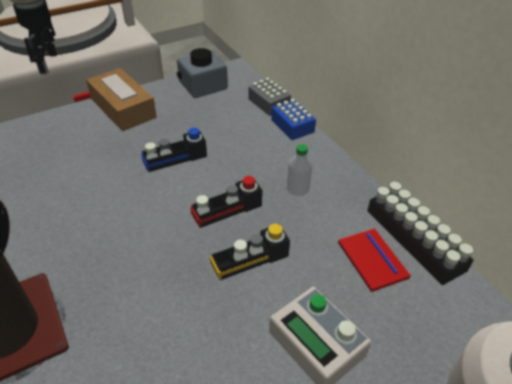

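The top view shows the key tops: blue (144,192), red (230,177), yellow (289,185), green (361,191) and white (387,186). The side view agrees on the layout. I'll locate the keys in both views.

```bash
cat > h.py <<'E'
import cv2,numpy as np
from plant import *
HSV=dict(red=[(0,4),(176,180)],yellow=[(20,32)],blue=[(105,125)],green=[(50,75)])
def ray(c,u,v,z=0.082):
    K,T=np.array(c["intrinsics"]),np.array(c["world_from_camera"])
    d=T[:3,:3]@np.linalg.inv(K)@[u,v,1]; return T[:3,3]+d*(z-T[2,3])/d[2]
def blobs(img,c,col,amin=40,smin=120):
    h=cv2.cvtColor(img,cv2.COLOR_RGB2HSV); m=np.zeros(h.shape[:2],np.uint8)
    for a,b in HSV[col]: m|=cv2.inRange(h,(a,smin,60),(b,255,255))
    n,_,s,ce=cv2.connectedComponentsWithStats(m)
    return [(int(s[i,4]),s[i,2:4].tolist(),ce[i].round(1).tolist(),ray(c,*ce[i])[:2].round(4).tolist()) for i in range(1,n) if s[i,4]>=amin]
E
python3 - <<'E'
from h import *
for n in("top","side"):
    img=cv2.imread(f"pics/{n}1.png")[:,:,::-1].copy(); c=get_calibration(n)
    for col in HSV: print(n,col,*blobs(img,c,col),sep="\n  ")
E
```

```text
top
  red
  (1400, [52, 36], [328.9, 129.4], [0.7352, -0.209])
  (102, [11, 12], [229.8, 176.2], [0.6037, 0.077])
  (50, [17, 3], [230.2, 230.0], [0.4522, 0.0781])
top
  yellow
  (106, [11, 12], [289.8, 183.8], [0.578, -0.0905])
  (43, [18, 5], [286.7, 237.6], [0.4277, -0.0758])
top
  blue
  (763, [41, 31], [156.7, 94.2], [0.8559, 0.2874])
  (60, [39, 5], [329.8, 121.2], [0.7601, -0.2133])
  (108, [12, 12], [142.8, 190.9], [0.5677, 0.3203])
top
  green
  (67, [9, 9], [234.7, 122.3], [0.7635, 0.0609])
  (94, [11, 11], [360.3, 190.4], [0.5543, -0.2862])
  (282, [33, 14], [377.5, 209.6], [0.499, -0.3296])
side
  red
  (114, [17, 10], [81.3, 95.8], [0.3469, 0.6425])
  (130, [13, 13], [248.3, 181.7], [0.6002, 0.0734])
  (213, [52, 21], [211.8, 214.4], [0.475, 0.0184])
  (2151, [71, 62], [372.6, 259.9], [0.7106, -0.2605])
  (1671, [46, 88], [44.6, 318.5], [0.0857, -0.0693])
  (463, [34, 35], [15.9, 360.5], [0.0237, -0.1293])
side
  yellow
  (176, [15, 15], [275.0, 230.7], [0.5748, -0.0928])
  (294, [59, 24], [234.4, 265.6], [0.4524, -0.1336])
side
  blue
  (710, [44, 34], [292.3, 123.8], [0.8223, 0.2206])
  (104, [12, 11], [193.5, 132.8], [0.5643, 0.3156])
  (158, [46, 17], [161.1, 160.4], [0.4443, 0.2502])
  (69, [28, 37], [382.0, 253.7], [0.7385, -0.2573])
side
  green
  (77, [10, 10], [301.6, 149.1], [0.7832, 0.1152])
  (199, [15, 17], [317.6, 302.3], [0.5516, -0.289])
  (574, [40, 40], [308.7, 337.6], [0.4946, -0.3422])
```

```bash
python3 - <<'E'
from h import *
R=[np.pi,0,np.pi]
for p in([.602,.075],[.576,-.091],[.566,.318],[.553,-.287]): print(inverse_kinematics(p+[.07],R))
gripper_to(0.0,20)
movep([.602-.03,.075,.22],R)
c=get_calibration("wrist"); p,d=get_image("wrist"); cv2.imwrite("pics/w1.png",p[:,:,::-1])
o=observe();print(o["time_s"],o["eef_pos"],o["ft_force"],o["opening"],c["world_from_camera"].round(3).tolist())
print(*blobs(p,c,"red",100),sep="\n")
E
```

```text
[-0.00598233  0.33999479  1.7018233   0.          1.09977456 -1.57677866]
[-0.29188911  0.28991758  1.76571269  0.          1.08596238 -1.86268544]
[ 0.39051898  0.43003958  1.58208327  0.          1.12946981 -1.18027735]
[-0.60521466  0.37469921  1.6563939   0.          1.11049954 -2.17601099]
2.95 [0.57191085 0.07589703 0.2200243 ] [-0.8648768  -0.40631688 -0.02048229] 0.0003190341588515778 [[-0.0, 0.946, 0.325, 0.488], [1.0, 0.0, -0.001, 0.075], [-0.001, 0.325, -0.946, 0.362], [0.0, 0.0, 0.0, 1.0]]
(126, [43, 7], [265.1, 73.0], [0.4619, 0.0821])
(636, [27, 29], [261.2, 205.2], [0.6001, 0.0789])
(4798, [103, 66], [71.2, 278.5], [0.6999, -0.1608])
```

View pics/w1.png

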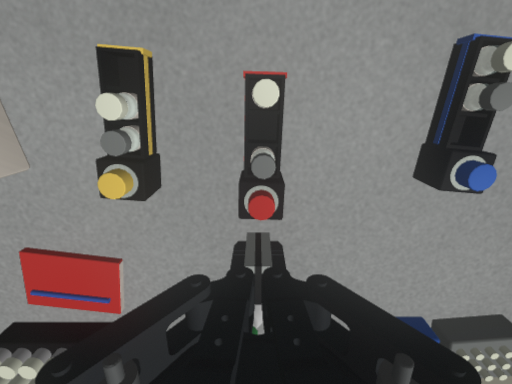

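The wrist view shows the red key at (261,205), yellow at (115,184) and blue at (475,176), with the shut fingertips just below red. I'll combine all three views and press red.

```bash
cat >> h.py <<'E'
R=[np.pi,0,np.pi]
def press(x,y):
    movep([x,y,.16],R); move_l([x,y,.092],feed=.1); hold(.3)
    hit=move_l([x,y,.062],feed=.02,max_force=6)
    o=observe(); print("hit",hit,o["time_s"],o["eef_pos"].round(4),o["ft_force"].round(2))
    move_l([x,y,.16],feed=.12)
E
python3 - <<'E'
from h import *
p=cv2.imread("pics/w1.png")[:,:,::-1].copy(); c=get_calibration("wrist")
for col in("yellow","blue"): print(col,*blobs(p,c,col,300),sep="\n  ")
press(.601,.077)
o=observe();print(o["time_s"],o["ft_force"].round(2))
movep([.54,-.06,.22],R)
c=get_calibration("wrist"); p,d=get_image("wrist"); cv2.imwrite("pics/w2.png",p[:,:,::-1])
for col in("red","yellow","green"): print(col,*blobs(p,c,col,300),sep="\n  ")
for col in ("red","yellow"):
    for b in blobs(p,c,col,300):
        u,v=map(int,b[2]); q=get_calibration("wrist"); K,T=q["intrinsics"],q["world_from_camera"]
        print(col,(T[:3,:3]@(np.linalg.inv(K)@[u,v,1]*d[v,u])+T[:3,3]).round(4))
E
```

```text
yellow
  (652, [55, 111], [141.9, 87.7], [0.4753, -0.0393])
  (792, [35, 30], [114.8, 183.6], [0.5744, -0.0835])
blue
  (575, [78, 110], [454.7, 89.7], [0.4769, 0.2698])
  (918, [40, 31], [475.9, 175.2], [0.5644, 0.3143])
  (351, [42, 26], [420.9, 327.0], [0.7779, 0.2969])
hit True 5.6417 [0.601 0.077 0.066] [-1.43  0.33  5.54]
6.575 [-0.25  0.18 -0.86]
red
  (328, [58, 95], [361.5, 132.3], [0.4863, 0.0476])
  (513, [27, 25], [370.0, 227.3], [0.5956, 0.0712])
  (2126, [79, 54], [139.4, 286.5], [0.6788, -0.2111])
yellow
  (631, [27, 29], [233.3, 210.2], [0.5737, -0.0882])
green
  (627, [38, 25], [60.1, 193.6], [0.5533, -0.2815])
red [0.4903 0.0634 0.0403]
red [0.6015 0.078  0.0685]
red [ 0.7321 -0.2475  0.0137]
yellow [ 0.5733 -0.0879  0.0817]
```

View pics/w2.png

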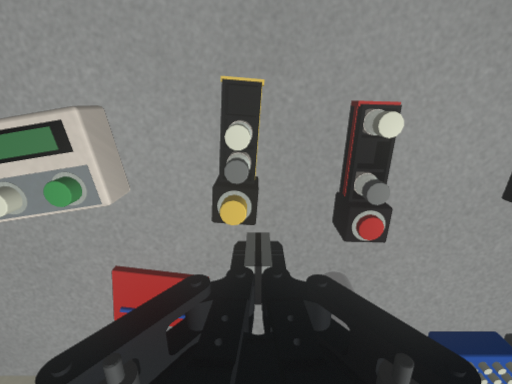

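Red is down: its top now reads z ≈ 0.0685 m, about 12 mm of travel. Yellow is still up at (233,210) and green is at (60,194). Next I'll press yellow, then blue with a check picture.

```bash
cat >> h.py <<'E'
def look(cols,name):
    q=get_calibration("wrist"); p,d=get_image("wrist"); cv2.imwrite(name,p[:,:,::-1]); K,T=q["intrinsics"],q["world_from_camera"]
    for col in cols:
        for b in blobs(p,q,col,300):
            u,v=map(int,b[2]); print(col,b,(T[:3,:3]@(np.linalg.inv(K)@[u,v,1]*d[v,u])+T[:3,3]).round(4))
E
python3 - <<'E'
from h import *
press(.575,-.088)
movep([.54,-.05,.22],R); look(["yellow","green"],"pics/w3.png")
movep([.535,.29,.22],R); look(["blue"],"pics/w4.png")
E
```

```text
hit True 10.0333 [ 0.5751 -0.088   0.066 ] [-0.69  0.71  5.27]
yellow (503, [26, 25], [226.0, 207.3], [0.5708, -0.0869]) [ 0.5755 -0.0884  0.0698]
green (651, [38, 25], [53.0, 192.5], [0.553, -0.2806]) [ 0.553  -0.2816  0.0806]
blue (634, [27, 29], [287.7, 205.6], [0.5637, 0.322]) [0.5637 0.3213 0.0803]
```

```bash
python3 - <<'E'
from h import *
press(.566,.320)
movep([.535,.29,.22],R); look(["blue"],"pics/w5.png")
movep([.525,-.26,.22],R); look(["green"],"pics/w6.png")
E
```

```text
hit True 15.4833 [0.5661 0.32   0.0661] [-1.79  0.56  5.5 ]
blue (500, [25, 25], [286.0, 203.1], [0.5609, 0.3212]) [0.5657 0.3226 0.0695]
green (456, [26, 23], [234.6, 205.0], [0.5533, -0.2862]) [ 0.5537 -0.287   0.0809]
```

View pics/w6.png

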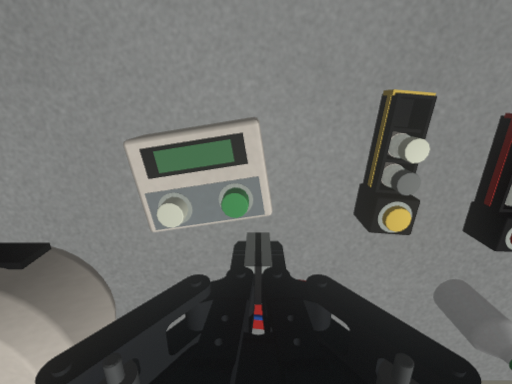

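Blue is down (top at z ≈ 0.0695 m). Green is up at (235,205), clear of white at (171,212). Pressing green.

```bash
python3 - <<'E'
from h import *
press(.555,-.286)
movep([.525,-.26,.22],R); look(["green"],"pics/w7.png")
movep([.42,.0,.35],R); look(["red","yellow","blue","green"],"pics/w8.png")
print(observe()["time_s"])
E
```

```text
hit True 21.6083 [ 0.555 -0.286  0.066] [-1.55  1.44  5.8 ]
green (412, [25, 23], [236.3, 202.0], [0.5496, -0.2852]) [ 0.5545 -0.2867  0.0694]
red (884, [49, 34], [143.2, 291.5], [0.6741, -0.2173]) [ 0.7299 -0.2541  0.0128]
24.2167
```

View pics/w8.png

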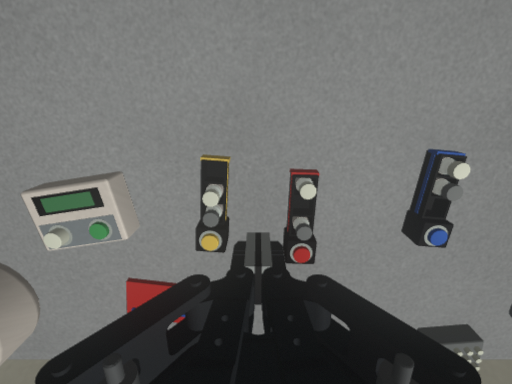

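The final view shows all four keys down: yellow (210,241), red (301,255), blue (437,236) and green (99,230). The white key is still up at (54,240), and the vials are in place.

```bash
python3 -c "
from plant import *
print(job_done())"
```

```text
the job is handed in; nothing more can be done
None
```

The red, yellow, blue and green keys were pressed in that order, each about 12 mm down with under 6 N, nothing else was pressed or moved, and the job was handed in at about 24 s.

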